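Box knife turned handle-first into its rest

ROBOT

A 7-joint arm with a two-finger parallel gripper is mounted at the origin on the work surface. World frame = base frame: x ahead of the robot, y to its left, z up, the work surface at z = 0. Lengths are in mm, angles in rad, forces in N, time in s.
With the tool pointing down it reaches from about 400 to 750 mm from the base axis. Payload 19.5 kg.
Tool frame: the origin (TCP) lies at the very end of the fingers, on their centre line; the grasp point (between the pads) lies 19 mm behind it; z points along the fingers, y is the line along which they close (so a half turn about z gives the same grasp; the last joint's range is limited). The gripper opens to 85 mm and grips with 20 to 120 N. Pads are 22 mm wide; open, the fingers measure 114 mm over their backs; the gripper's body (76 mm by 85 mm) begins 54 mm behind the grasp point. The pads swing forward as they close: fully open they stand 13 mm farther back than shut.
Start: joints at [-1.38, 0.707, -0.028, 1.485, 0.022, 0.951, -0.075], TCP at [132.643, 559.462, 205.168] pointing down, gripper open.
Joint ranges: [-2.71, 2.71], [-0.32, 2.16], [-1.57, 1.52], [0, 2.45], [-1.46, 4.6], [0, 2.02], [-2.83, 2.83]. Speed limits (rad/s): [1.89, 1.89, 2.57, 2.57, 3.01, 3.01, 3.01].

INTERFACE

Orientations are given as a unit quaternion [w, x, y, z].
In Python, from rig import arm gives the robot as it stands.
- The arm moves only by the tool move_arm, never from a script. Its argument "motion" is one flat list of numbers, 7 for each row, row after row: the turn, a rotation vector about the tool's x, y, z each as a share of 90 degrees, from -1 to 1, then the shift along the tool's x, y, z each as a share of 150 mm, from -1 to 1, then the finger opening in mm, from 0 to 85.4. In form: [ax, ay, az, tx, ty, tz, gripper, ax, ay, az, tx, ty, tz, gripper, ...]. A call has 1 to 12 rows; each row is the pose to reach, as a shift and turn from the pose commanded when the call began, along the tool's axes at that moment; what a row does not reach only later rows make up. A row lasts 1/12 s, in which the tool goes at most 41.7 mm and 7.16 degrees, less where a joint would pass 70% of its speed; a pose out of reach is approached as far as the arm can. A call with a number of a shift or a turn outside -1 to 1 is refused whole. A call with a gripper value outside its range is refused whole. The fingers move at their own pace and stop on an object; the grip force is fixed at half the most. Time passes only in rows, so rows that repeat a pose let the fingers close. It gives the time, the measured TCP pose, the force, the opening and the grip force at its end, in the units of the state.
- arm.observe(): the state, without advancing time (a new reading comes with each control period).
- arm.grab_frame(name): name is "scene" or "top"; returns a dict with "img" (420x560x3 uint8, red, green, blue), "fovy" (degrees; the focal length in pixels is half the picture's height over the tangent of half this angle, whatever the lens; pixels are square), "cx", "cy" (the principal point, pixels), "D" ([k1, k2, p1, p2, k3] as OpenCV has them; the pictures are not rectified), "world_from_camera" (4x4, takes a point from camera to world coordinates). Camera axes: x right, y up, looking along -z (the intrinsics and any distortion apply to the point x, -y, -z); pixel columns grow to the right and rows downward; lengths in mm; the calibration is good to about 2 mm. A picture is of the moment at which its call begins. There is no depth.
- arm.hand_in(): hands the job in; it is judged then, once.
The state is a dict: "t": time; "joint_pos": joint angles; "joint_velocities": joint speeds; "joint_efforts": joint torques, N m; "tool_pos": TCP position; "tcp_rot": TCP orientation; "contact_force": force on the tool from outside, world axes, zero at the start; "moment": the same for the moment, N m; "grip_width": opening from 0.0 (shut) to 1.0 (fully open); "grip_force": force on a finger pad.
Only numpy, scipy, OpenCV 4.12 (cv2) and the standard library are available. Lean on these libraries where they do the work, as an engineer would, in place of code of your own. Each camera call takes 0.05 s, during which the arm holds its last target. There are 200 camera calls.

TASK

The yellow box knife on the packing stall lies with its blade towards the customer's side. Pick it up, turn it end for end (set it down and take it again if your wrist runs out of turn) and lay it gently, without dropping it, flat and straight along the middle of the blue knife rest, with the whole blade inside the walled end and the handle pointing out of the open end. Leave the red label scraper and the glass tankard where they are.

Things in the scene. Friction and masses are not known exactly. Their poses are not given: they have to be found in the camera images.
- knife: Yellow box knife, black slide and patch on top, lying on its side; about 0.12 kg. 170 mm long (x), handle 28 mm wide (y), 22 mm high (z), x = -85 to 55 mm; bare steel blade 18 mm wide, 3 mm thick, x = 55 to 85 mm. Origin: underside, mid-length, near the centre of mass. +x points to the blade tip. Grip across y at x = -70 to 30 mm. Starts with +x within 35 degrees of world +x.
- rest: Blue knife rest, fixed. Base plate 6 mm thick, x = -46 to 152, y = -56 to 56 mm. Walled end with dark mat: walls 6 mm thick, tops 36 mm over the table, inner faces at x = -40 (back) and y = -50, 50 mm (sides, ending at x = 40). Beyond x = 40 the plate is open. Origin: table level under the centre of the walled end; +x to the open end, within 18 degrees of world +x.
- scraper: Bystander: label scraper with a red handle, 170 mm long along its x axis, handle 28 mm wide and 22 mm high, with a black neck and a 50 mm wide steel blade at +x. Origin: underside, midway along the length. Lies on the table, to be left alone.
- tankard: Bystander: glass tankard, 80 mm across the rim, 115 mm high, with a handle on one side. Origin: centre of its underside. Stands on the table to the right of the tools, to be left alone.
Not all that is in view belongs to the job. There is more than one size of the knife; the one meant has the size given above.

How it is judged (in metres and radians):
On the way:
1. the knife has been picked up, its underside 30 mm or more above the table (height (world z) of knife above 0.03 m), for 0.2 s.
At the end, for the whole second after the job is handed in: Knife flat and still on the rest's plate, whole blade in the walled end (its origin 30 to 94 mm from the rest's towards the open end), handle out of the open end, within 15 degrees and 25 mm of the middle line; scraper and tankard within 30 mm of their starts (x of knife in the frame of rest between 0.03 and 0.094 m and y of knife in the frame of rest between -0.025 and 0.025 m and z of knife in the frame of rest below 0.012 m and x of rest in the frame of knife above 0.02 m and angle between the x axis of knife and the x axis of rest, either way round below 0.262 rad and angle between knife's own z axis and vertical below 0.12 rad and linear speed of knife below 0.02 m/s and distance of each of scraper, tankard from where it was at the start of the episode below 0.03 m); the robot touches nothing.
It fails at once if the knife is dropped: it falls faster than 0.7 m/s out of the fingers (a drop of more than about 25 mm) (linear speed of knife above 0.7 m/s and contact force between the fingers and knife below 0.1 N).
It fails at once if the scraper is moved by more than 30 mm (distance of scraper from where it was at the start of the episode above 0.03 m).
It fails at once if the tankard is moved by more than 30 mm or tipped (distance of tankard from where it was at the start of the episode above 0.03 m or angle between tankard's own z axis and vertical above 0.3 rad).
It also fails if it takes over 51 s, if anything falls off the work surface, if the arm or the gripper's body presses on something with over 40 N, if the wrist force passes 120 N, or if a joint passes its speed limit or range.

## Working session

There is one attempt and no reset: what is moved stays moved. The work goes in short steps, Python scripts to look and compute and a tool call to move; the robot and the scene stay as the last step left them, time stands still between calls to the robot, and variables do not carry over. Pictures are saved under pics/ and viewed, at most 10 in all, crops included, and the job is handed in when it is done.

Besides the shell and the picture viewer there is one more tool, called as name(argument=value, ...), one argument or row to a line, values as JSON. move_arm: Moves the arm, as the interface text tells. Shift numbers are shares of 150 mm and turn numbers shares of 90 degrees, none past 1 either way. Its arguments: {"type":"object","properties":{"motion":{"type":"array","items":{"type":"number"}}},"required":["motion"]}

```bash
mkdir -p pics
cat > h.py <<'E'
import numpy as np, cv2, json
from rig import arm
def shot(n,f):
    d=arm.grab_frame(n); cv2.imwrite(f'pics/{f}.png',d['img'][:,:,::-1]); np.savez(f'{f}.npz',**{k:np.array(v) for k,v in d.items()}); return d
def px2w(d,uv,z):
    f=210/np.tan(np.radians(float(d['fovy']))/2); K=np.array([[f,0,float(d['cx'])],[0,f,float(d['cy'])],[0,0,1]])
    p=cv2.undistortPoints(np.array(uv,float).reshape(-1,1,2),K,np.array(d['D'],float)).reshape(-1,2)
    T=np.array(d['world_from_camera']); r=np.c_[p[:,0],-p[:,1],-np.ones(len(p))]@T[:3,:3].T
    return T[:3,3]+r*((np.broadcast_to(z,len(p))-T[2,3])/r[:,2])[:,None]
E
python3 - <<'E'
from h import *
for n in('top','scene'):
    d=shot(n,n+'0'); print(n,d['fovy'],np.round(d['world_from_camera'],2).tolist())
s=arm.observe(); print(s['tool_pos'],s['tcp_rot'],s['grip_width'])
E
```

```text
top 45.51734321178601 [[-0.01, 1.0, -0.07, 307.43], [-1.0, -0.01, -0.01, -83.46], [-0.01, 0.07, 1.0, 1383.09], [0.0, 0.0, 0.0, 1.0]]
scene 42.05518593458852 [[-0.03, -0.68, 0.73, 1458.16], [1.0, -0.02, 0.03, -35.2], [-0.01, 0.73, 0.68, 1018.56], [0.0, 0.0, 0.0, 1.0]]
[132.59908544 559.2475711  204.78175694] [-4.17201158e-05  1.16126754e-01  9.93234283e-01 -4.84007948e-04] 1.0027216061843758
```

View pics/top0.png

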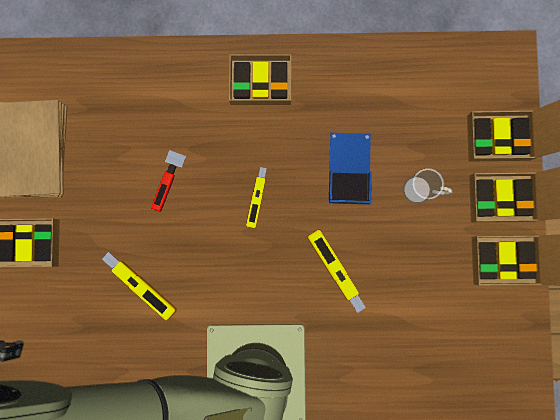

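View pics/scene0.png

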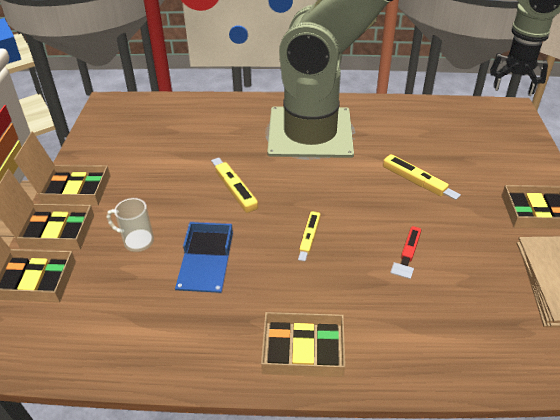

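Three yellow knives show in the top view: small at (257,197), blade up; large at (138,286); large at (337,270). Only the small one lies near world +x. I'll measure all three and check one enlarged crop. The red scraper is at (168,180), the rest at (350,168), and the tankard at (425,188).

Run:
```python
from h import *
d=np.load('top0.npz'); im=d['img']
hsv=cv2.cvtColor(im,cv2.COLOR_RGB2HSV)
print("knife tip-to-butt:")
for a,b in([(263,168),(251,227)],[(105,257),(171,317)],[(361,308),(315,234)]):
    w=px2w(d,[a,b],11); print(w.round(0)[:,:2].tolist(),np.linalg.norm(w[0]-w[1]).round(1))
m=cv2.inRange(hsv,(25,150,120),(35,255,255)); c=m[160:235,240:275]
cs,_=cv2.findContours(c,cv2.RETR_EXTERNAL,cv2.CHAIN_APPROX_NONE)
k=max(cs,key=cv2.contourArea); r=cv2.boxPoints(cv2.minAreaRect(k))+[240,160]
print('handle px',r.round(1).tolist()); print(px2w(d,r,18).round(1).tolist())
m=cv2.inRange(hsv,(105,120,40),(125,255,255)); c=m[120:215,320:380]
cs,_=cv2.findContours(c,cv2.RETR_EXTERNAL,cv2.CHAIN_APPROX_NONE)
k=max(cs,key=cv2.contourArea); r=cv2.boxPoints(cv2.minAreaRect(k))+[320,120]
print('rest px',r.round(1).tolist()); print(px2w(d,r,6).round(1).tolist())
cv2.imwrite('pics/crop.png',cv2.resize(im[115:240,235:395,::-1],None,fx=5,fy=4.8,interpolation=cv2.INTER_CUBIC))
```

```text
knife tip-to-butt:
[[561.0, -26.0], [397.0, 8.0]] 167.1
[[319.0, 410.0], [155.0, 227.0]] 245.7
[[174.0, -288.0], [376.0, -167.0]] 235.6
handle px [[245.6, 225.7], [256.2, 176.3], [265.4, 178.3], [254.8, 227.7]]
[[400.6, 22.6, 18.0], [536.6, -7.3, 18.0], [530.8, -32.5, 18.0], [394.9, -2.4, 18.0]]
rest px [[329.0, 202.7], [330.1, 132.5], [371.6, 133.2], [370.6, 203.3]]
[[462.6, -207.3, 6.0], [659.5, -213.7, 6.0], [656.1, -329.5, 6.0], [459.5, -321.9, 6.0]]
```

View pics/crop.png

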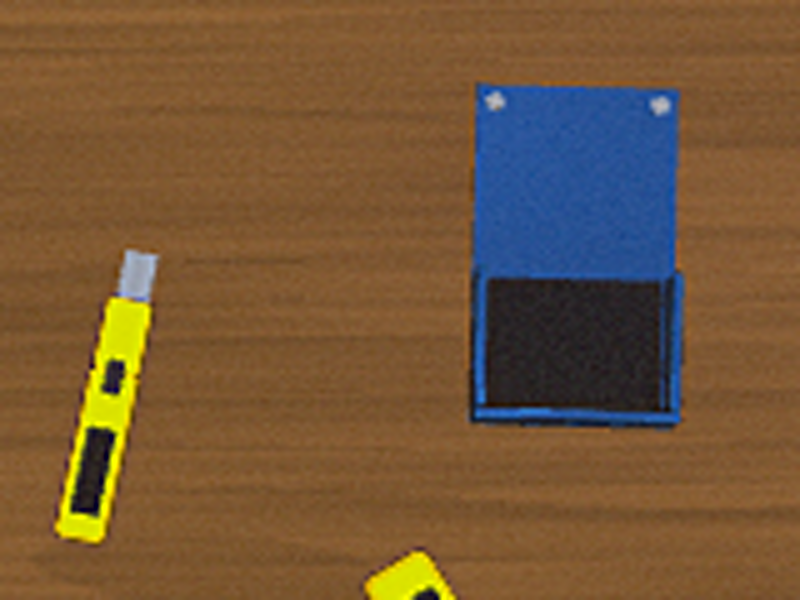

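The crop shows the small knife with its steel blade at the far end and black marks on top. It measures 167 mm, against 236–246 mm for the others, so it fits the 170 mm description. It lies at about (481,-8) with yaw -12.4°. The rest's origin is at about (506,-267) with yaw -1.8°. The wrist can make the turn in one go, from +79° to -67° relative to radial.

move_arm(
  motion=[0, 0, 0, -0.9, -0.4, 0, 85, 0, 0, 0, -0.9, -0.4, 0, 85, 0, 0, 0, -0.9, -0.4, 0, 85, 0, 0, 0, -0.9, -0.4, 0, 85, 0, 0, 0, -0.9, -0.4, 0, 85],
)

```text
t: 0.52
tool_pos: [254.7, 466.5, 205.2]
tcp_rot: [0.001, 0.119, 0.993, -0.001]
contact_force: [-0.2, -0.4, 0.3]
grip_width: 0.995
grip_force: 0.0
```

move_arm(
  motion=[0, 0, 0, -0.72, -0.91, 0, 85, 0, 0, 0, -0.72, -0.91, 0, 85, 0, 0, 0, -0.72, -0.91, 0, 85, 0, 0, 0, -0.72, -0.91, 0, 85, 0, 0, 0, -0.72, -0.91, 0, 85, 0, 0, 0, -0.72, -0.91, 0, 85],
)

```text
t: 1.02
tool_pos: [325.0, 309.8, 205.3]
tcp_rot: [0.0, 0.118, 0.993, -0.0]
contact_force: [-0.2, -0.2, 0.2]
grip_width: 0.992
grip_force: 0.0
```

move_arm(
  motion=[0, 0, 0, -0.72, -0.91, 0, 85, 0, 0, 0, -0.72, -0.91, 0, 85, 0, 0, 0, -0.72, -0.91, 0, 85, 0, 0, 0, -0.72, -0.91, 0, 85, 0, 0, 0, -0.72, -0.91, 0, 85, 0, 0, 0, -0.72, -0.91, 0, 85],
)

```text
t: 1.52
tool_pos: [398.3, 152.7, 205.1]
tcp_rot: [0.0, 0.118, 0.993, -0.0]
contact_force: [0.1, 0.3, -0.7]
grip_width: 0.996
grip_force: 0.0
```

move_arm(
  motion=[0, 0, 0, -0.72, -0.92, 0.65, 85, 0, 0, 0, -0.72, -0.92, 0.65, 85, 0, 0, 0, -0.72, -0.92, 0.65, 85, 0, 0, 0, -0.72, -0.92, 0.65, 85, 0, 0, 0, -0.72, -0.92, 0.65, 85, 0, 0, 0, -0.72, -0.92, 0.65, 85, 0, 0, 0, -0.72, -0.92, 0.65, 85, 0, 0, 0, -0.72, -0.92, 0.65, 85],
)

```text
t: 2.18
tool_pos: [470.6, -2.9, 107.7]
tcp_rot: [-0.0, 0.115, 0.993, 0.0]
contact_force: [-0.7, 0.5, -0.2]
grip_width: 0.993
grip_force: 0.0
```

Run:
```python
from h import *
d=shot('scene','scene1'); cv2.imwrite('pics/s1.png',cv2.resize(d['img'][130:310,170:410,::-1],None,fx=3.2,fy=3.2,interpolation=cv2.INTER_CUBIC))
# cross-check knife from scene0 by marks
d0=np.load('scene0.npz')
print(px2w(d0,[(302,260),(316,212)],[3,22]).round(1).tolist())
s=arm.observe(); print(s['tool_pos'],s['tcp_rot'],s['joint_pos'])
```

```text
[[554.3, -22.2, 3.0], [400.0, 13.8, 22.0]]
[470.63537292  -2.82754006 108.0419156 ] [1.39875631e-04 1.14971364e-01 9.93368739e-01 3.36955276e-04] [ 0.01068237  0.7201516  -0.12667298  1.97024867  0.18675236  0.46172775
  1.08803669]
```

View pics/s1.png

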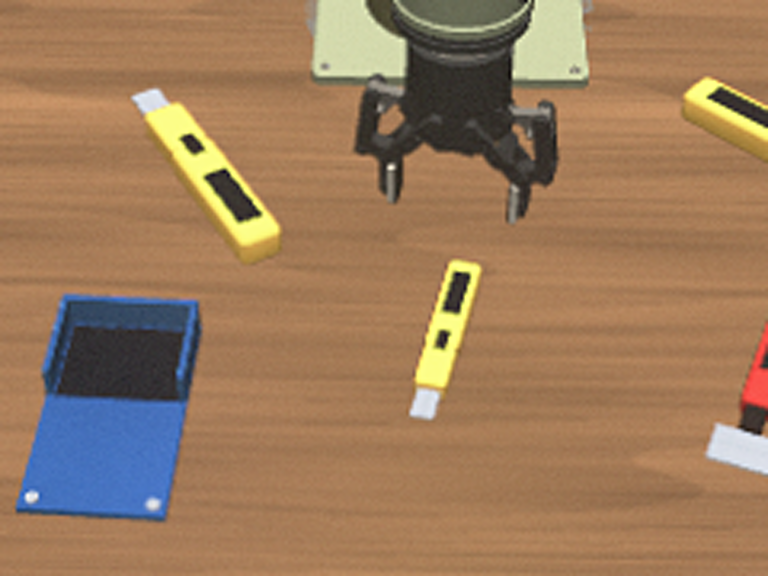

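The enlarged scene view shows the open gripper above and behind the knife, in line with it. Its fingers are at (390,195) and (515,215), and the knife runs from (465,265) to (425,415). Both views agree to within 3 mm, so I'll descend and grip.

move_arm(
  motion=[0, 0, 0, 0, -0.01, 0.2, 85, 0, 0, 0, 0, -0.01, 0.4, 85, 0, 0, 0, 0, -0.01, 0.55, 85, 0, 0, 0, 0, -0.01, 0.65, 85, 0, 0, 0, 0, -0.01, 0.69, 85, 0, 0, 0, 0, -0.01, 0.7, 85, 0, 0, 0, 0, -0.01, 0.7, 60, 0, 0, 0, 0, -0.01, 0.7, 45, 0, 0, 0, 0, -0.01, 0.7, 35, 0, 0, 0, 0, -0.01, 0.7, 20, 0, 0, 0, 0, -0.01, 0.7, 15, 0, 0, 0, 0, -0.01, 0.7, 15],
)

```text
t: 3.23
tool_pos: [470.4, -6.2, 3.0]
tcp_rot: [0.0, 0.116, 0.993, 0.0]
contact_force: [-0.4, -0.0, -0.4]
grip_width: 0.177
grip_force: 0.0
```

move_arm(
  motion=[0, 0, 0, 0, 0, 0, 15, 0, 0, 0, 0, 0, 0, 15, 0, 0, 0, 0, 0, 0, 15, 0, 0, 0, 0, 0, 0, 15],
)

```text
t: 3.57
tool_pos: [470.2, -6.2, 2.7]
tcp_rot: [-0.0, 0.116, 0.993, -0.0]
contact_force: [0.3, -0.0, 0.4]
grip_width: 0.171
grip_force: 0.0
```

Run:
```python
from h import *
d=shot('scene','scene2'); cv2.imwrite('pics/s2.png',cv2.resize(d['img'][130:310,170:410,::-1],None,fx=3.2,fy=3.2,interpolation=cv2.INTER_CUBIC))
shot('top','top2'); s=arm.observe(); print(s['tool_pos'],s['grip_width'],s['grip_force'])
```

```text
[470.21539894  -6.19541704   2.69077304] 0.171603243471332 0.0
```

View pics/s2.png

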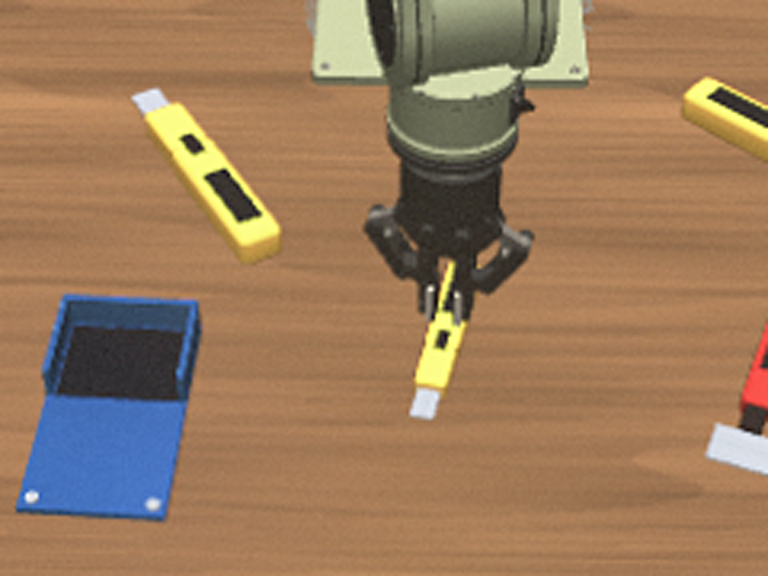

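Run:
```python
from h import *
d=np.load('scene2.npz')
uv=[(170+430/3.2,130+318/3.2),(170+458/3.2,130+320/3.2)]
for z in(0,10,22,30,40): print(z,px2w(d,uv,z).round(1)[:,:2].tolist())
s=arm.observe()
print({k:np.round(s[k],3) for k in('contact_force','moment','joint_efforts')})
t=np.load('top2.npz')['img']
a=cv2.resize(t[150:250,210:310,::-1],None,fx=4,fy=4,interpolation=cv2.INTER_CUBIC)
b=cv2.resize(d['img'][195:265,270:340,::-1],(400,400),interpolation=cv2.INTER_CUBIC)
cv2.imwrite('pics/ab.png',np.hstack([a,b]))
```

```text
0 [[444.0, -16.6], [445.8, 6.4]]
10 [[454.0, -16.7], [455.7, 6.0]]
22 [[465.9, -17.0], [467.6, 5.5]]
30 [[473.9, -17.1], [475.6, 5.2]]
40 [[483.8, -17.3], [485.5, 4.8]]
{'contact_force': array([ 0.266, -0.015,  1.045]), 'moment': array([-0.04 ,  0.043, -0.013]), 'joint_efforts': array([ 1.2000e-02, -8.5079e+01,  1.0920e+00, -5.1620e+00,  4.0000e-03,
        2.0000e-03, -0.0000e+00])}
```

View pics/ab.png

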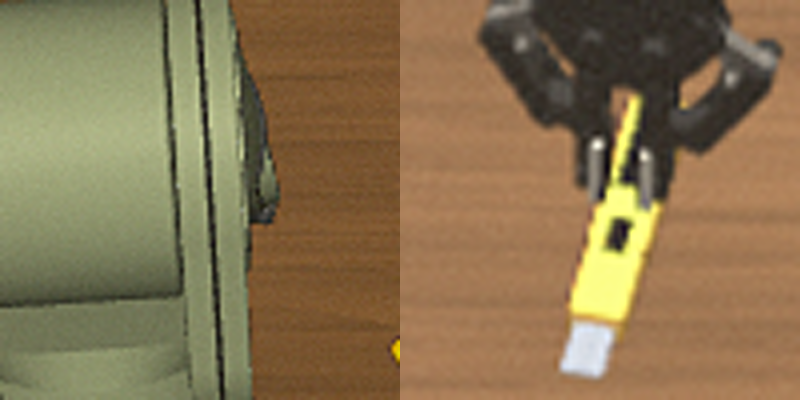

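The right-hand crop shows the closed fingertips at (600,180) and (645,200), above the knife's top. Projected at the reported x, the tips sit at z ≈ 26 mm, while the arm reports 2.7 mm. So the height reading is about 22 mm low, or the fingers are that much shorter. I'll open up, then go lower in small steps and watch the force.

move_arm(
  motion=[0, 0, 0, 0, 0, 0, 50, 0, 0, 0, 0, 0, 0, 50, 0, 0, 0, 0, 0, 0, 50, 0, 0, 0, 0, 0, 0, 50, 0, 0, 0, 0, 0, 0, 50, 0, 0, 0, 0, 0, 0, 50, 0, 0, 0, 0, 0, 0.03, 50, 0, 0, 0, 0, 0, 0.06, 50, 0, 0, 0, 0, 0, 0.08, 50, 0, 0, 0, 0, 0, 0.08, 50],
)

```text
t: 4.5
tool_pos: [469.9, -6.2, -10.1]
tcp_rot: [-0.0, 0.116, 0.993, -0.0]
contact_force: [0.3, 0.2, -0.2]
grip_width: 0.584
grip_force: 0.0
```

Run:
```python
from h import *
d=shot('scene','scene3')
s=arm.observe(); print(s['tool_pos'],s['grip_width'],s['contact_force'])
b=cv2.resize(d['img'][180:280,250:350,::-1],(600,600),interpolation=cv2.INTER_CUBIC)
cv2.imwrite('pics/s3.png',b)
```

```text
[469.97549079  -6.20372843  -9.73707225] 0.5884346615709038 [-0.02542567 -0.47085684  1.0162015 ]
```

View pics/s3.png

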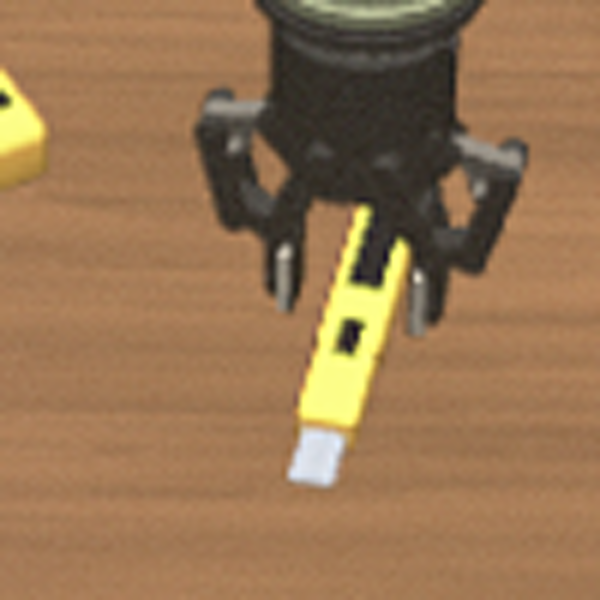

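No contact yet at a reading of -10. The fingertips at (285,308) and (418,332) straddle the handle and are still clear of the table. I'll go down 10 mm more in small steps, then close.

move_arm(
  motion=[0, 0, 0, 0, 0, 0.02, 50, 0, 0, 0, 0, 0, 0.04, 50, 0, 0, 0, 0, 0, 0.06, 50, 0, 0, 0, 0, 0, 0.065, 50, 0, 0, 0, 0, 0, 0.065, 50],
)

```text
t: 4.97
tool_pos: [470.1, -6.2, -19.3]
tcp_rot: [-0.0, 0.116, 0.993, -0.0]
contact_force: [-0.4, 0.6, 0.1]
grip_width: 0.585
grip_force: 0.0
```

move_arm(
  motion=[0, 0, 0, 0, 0, 0, 40, 0, 0, 0, 0, 0, 0, 35, 0, 0, 0, 0, 0, 0, 25, 0, 0, 0, 0, 0, 0, 15, 0, 0, 0, 0, 0, 0, 15, 0, 0, 0, 0, 0, 0, 15, 0, 0, 0, 0, 0, 0, 15, 0, 0, 0, 0, 0, 0, 15],
)

```text
t: 5.63
tool_pos: [470.4, -6.2, -18.6]
tcp_rot: [0.0, 0.116, 0.993, -0.0]
contact_force: [-1.6, 1.7, 9.3]
grip_width: 0.314
grip_force: 59.4
```

Gripped: about 27 mm opening, 59 N, with only a light touch on the table. Lifting.

move_arm(
  motion=[0, 0, 0, 0, 0, -0.03, 15, 0, 0, 0, 0, 0, -0.1, 15, 0, 0, 0, 0, 0, -0.25, 15, 0, 0, 0, 0, 0, -0.4, 15, 0, 0, 0, 0, 0, -0.55, 15, 0, 0, 0, 0, 0, -0.65, 15, 0, 0, 0, 0, 0, -0.7, 15, 0, 0, 0, 0, 0, -0.7, 15, 0, 0, 0, 0, 0, -0.7, 15, 0, 0, 0, 0, 0, -0.7, 15],
)

```text
t: 6.47
tool_pos: [469.9, -6.2, 85.2]
tcp_rot: [-0.001, 0.116, 0.993, -0.0]
contact_force: [0.3, -0.2, -0.9]
grip_width: 0.317
grip_force: 59.5
```

Run:
```python
from h import *
d=shot('scene','scene4'); s=arm.observe(); print(s['tool_pos'],s['grip_width'],s['contact_force'],s['moment'])
cv2.imwrite('pics/s4.png',cv2.resize(d['img'][100:300,150:400,::-1],None,fx=3,fy=3,interpolation=cv2.INTER_CUBIC))
```

```text
[469.81794315  -6.17687006  85.15799621] 0.30613916858743806 [-0.19388967  0.20808578 -0.53569725] [ 0.01802812 -0.02091859  0.03616613]
```

View pics/s4.png

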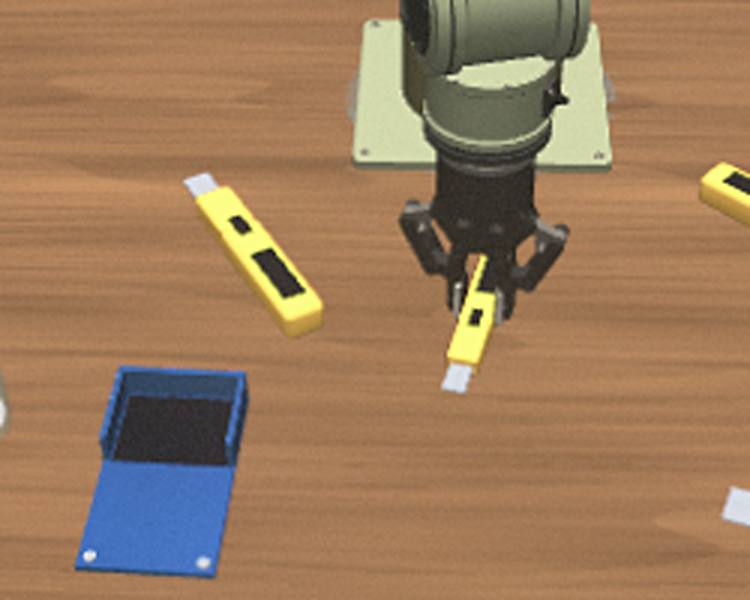

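The knife is held level about 104 mm up, blade tip at (455,390) and the rest clear below left. Turning now.

move_arm(
  motion=[0, 0, 0.08, 0, 0, 0, 15, 0, 0, 0.16, 0, 0, 0, 15, 0, 0, 0.24, 0, 0, 0, 15, 0, 0, 0.32, 0, 0, 0, 15, 0, 0, 0.4, 0, 0, 0, 15, 0, 0, 0.48, 0, 0, 0, 15, 0, 0, 0.56, 0, 0, 0, 15, 0, 0, 0.64, 0, 0, 0, 15, 0, 0, 0.72, 0, 0, 0, 15, 0, 0, 0.79, 0, 0, 0, 15, 0, 0, 0.84, 0, 0, 0, 15, 0, 0, 0.84, 0, 0, 0, 15],
)

```text
t: 7.52
tool_pos: [469.9, -6.1, 85.2]
tcp_rot: [-0.0, 0.702, 0.712, -0.001]
contact_force: [0.7, -0.2, -1.3]
grip_width: 0.312
grip_force: 59.5
```

move_arm(
  motion=[0, 0, 0.08, 0, 0, 0, 15, 0, 0, 0.16, 0, 0, 0, 15, 0, 0, 0.24, 0, 0, 0, 15, 0, 0, 0.32, 0, 0, 0, 15, 0, 0, 0.4, 0, 0, 0, 15, 0, 0, 0.48, 0, 0, 0, 15, 0, 0, 0.56, 0, 0, 0, 15, 0, 0, 0.64, 0, 0, 0, 15, 0, 0, 0.72, 0, 0, 0, 15, 0, 0, 0.79, 0, 0, 0, 15, 0, 0, 0.84, 0, 0, 0, 15, 0, 0, 0.84, 0, 0, 0, 15],
)

```text
t: 8.52
tool_pos: [469.8, -6.2, 85.4]
tcp_rot: [0.0, 0.991, 0.134, -0.001]
contact_force: [-0.2, 0.6, -1.6]
grip_width: 0.311
grip_force: 59.5
```

```bash
cat >> h.py <<'E'
from scipy.spatial.transform import Rotation as Ro
def need(x,y,yaw):
    s=arm.observe(); q=np.array(s['tcp_rot']); R=Ro.from_quat(q[[1,2,3,0]]); M=R.as_matrix(); p=np.array(s['tool_pos'])
    cur=np.degrees(np.arctan2(M[1,1],M[0,1])); dy=(yaw-cur+180)%360-180
    print('pos',p.round(1),'yaw',cur.round(2),'z',M[:,2].round(3),'az',round(-dy/90,3),'shift',((M.T@np.array([x-p[0],y-p[1],0]))/150).round(3),'q7',s['joint_pos'][6],s['contact_force'])
E
python3 - <<'E'
from h import *
d=np.load('scene4.npz'); print(px2w(d,[(150+455/3,100+390/3)],106).round(1))
need(577.9,-269.1,-91.8)
E
```

```text
[[551.8 -24.9 106. ]]
pos [469.8  -6.2  85.4] yaw -74.59 z [-0.002 -0.001 -1.   ] az 0.191 shift [0.229 1.881 0.   ] q7 -0.5090279612926255 [-0.16321753  0.56699865 -1.57850119]
```

move_arm(
  motion=[0, 0, 0.06, 0.02, 0.2, 0, 15, 0, 0, 0.12, 0.05, 0.42, 0, 15, 0, 0, 0.19, 0.08, 0.65, 0, 15, 0, 0, 0.19, 0.11, 0.84, 0, 15, 0, 0, 0.19, 0.115, 0.94, 0, 15, 0, 0, 0.19, 0.115, 0.94, 0, 15, 0, 0, 0.19, 0.115, 0.94, 0, 15],
)

```text
t: 9.1
tool_pos: [523.9, -138.1, 85.4]
tcp_rot: [0.0, 1.0, -0.013, -0.001]
contact_force: [-0.6, 1.3, -2.1]
grip_width: 0.313
grip_force: 59.6
```

move_arm(
  motion=[0, 0, 0, 0.08, 0.2, 0, 15, 0, 0, 0, 0.18, 0.4, 0, 15, 0, 0, 0, 0.28, 0.6, 0, 15, 0, 0, 0, 0.35, 0.78, 0, 15, 0, 0, 0, 0.387, 0.865, 0, 15, 0, 0, 0, 0.387, 0.865, 0, 15, 0, 0, 0, 0.387, 0.865, 0, 15, 0, 0, 0, 0.387, 0.865, 0, 15],
)

```text
t: 9.77
tool_pos: [578.7, -267.4, 85.7]
tcp_rot: [-0.0, 1.0, -0.013, -0.0]
contact_force: [0.0, 0.1, -2.3]
grip_width: 0.311
grip_force: 59.7
```

Run:
```python
from h import *
need(577.9,-269.1,-91.8)
d=shot('scene','scene5'); t=shot('top','top5')
a=cv2.resize(t['img'][110:230,300:420,::-1],(400,400),interpolation=cv2.INTER_CUBIC)
b=cv2.resize(d['img'][160:320,130:290,::-1],(400,400),interpolation=cv2.INTER_CUBIC)
cv2.imwrite('pics/s5.png',np.hstack([a,b]))
```

```text
pos [ 578.7 -267.4   85.7] yaw -91.5 z [-0.001  0.001 -1.   ] az 0.003 shift [-0.005  0.011 -0.   ] q7 -0.648163444545686 [ 0.04884159  0.10723595 -2.33156703]
```

View pics/s5.png

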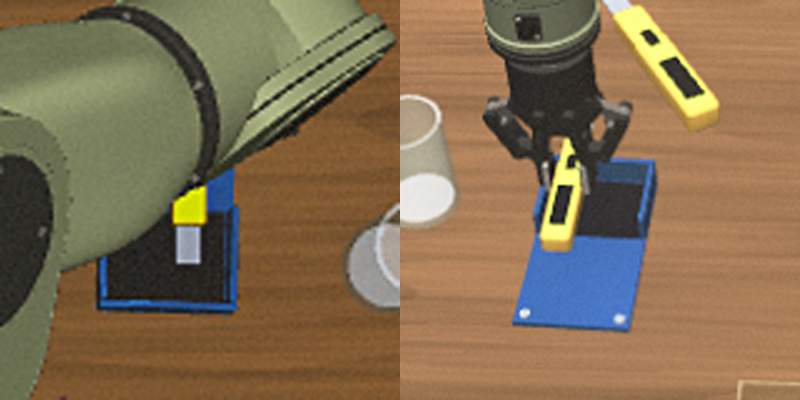

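The left part (top view) shows the blade tip at (188,264), above the mat. The right part (scene view) shows the butt at (558,238), pointing at the open end. I'll get the numbers from these.

Run:
```python
from h import *
t=np.load('top5.npz'); d=np.load('scene5.npz')
o=np.array([505.9,-266.8]); a=np.radians(-1.8); R=np.array([[np.cos(a),np.sin(a)],[-np.sin(a),np.cos(a)]])
def show(n,w): print(n,w.round(1).tolist(),'rest',(R@(w[0,:2]-o)).round(1))
show('tip',px2w(t,[(300+188*.3,110+264*.3)],107)); show('handle/blade',px2w(t,[(300+189*.3,110+224*.3)],120))
show('butt',px2w(d,[(130+559*.4,160+236*.4)],126))
show('wall back inner top view',px2w(t,[(300+167*.3,110+301*.3)],36))
```

```text
tip [[485.1, -269.0, 107.0]] rest [-20.7  -2.8]
handle/blade [[514.1, -268.5, 120.0]] rest [ 8.2 -1.5]
butt [[644.6, 89.8, 126.0]] rest [127.4 360.8]
wall back inner top view [[465.0, -261.7, 36.0]] rest [-41.    3.8]
```

The tip is at rest x = -21 mm, y = -3 mm, which is on target. The butt number came from a wrong crop offset and can be ignored. Lowering in stages.

move_arm(
  motion=[0, 0, 0, 0, 0, 0.1, 15, 0, 0, 0, 0, 0, 0.22, 15, 0, 0, 0, 0, 0, 0.34, 15, 0, 0, 0, 0, 0, 0.45, 15, 0, 0, 0, 0, 0, 0.53, 15, 0, 0, 0, 0, 0, 0.58, 15, 0, 0, 0, 0, 0, 0.6, 15, 0, 0, 0, 0, 0, 0.6, 15, 0, 0, 0, 0, 0, 0.6, 15],
)

```text
t: 10.62
tool_pos: [579.1, -269.0, -3.3]
tcp_rot: [0.0, 1.0, -0.014, 0.0]
contact_force: [0.1, 1.1, -2.0]
grip_width: 0.31
grip_force: 59.7
```

move_arm(
  motion=[0, 0, 0, 0, 0, 0.01, 15, 0, 0, 0, 0, 0, 0.02, 15, 0, 0, 0, 0, 0, 0.03, 15, 0, 0, 0, 0, 0, 0.04, 15, 0, 0, 0, 0, 0, 0.04, 15],
)

```text
t: 11.03
tool_pos: [578.7, -268.8, -10.3]
tcp_rot: [-0.0, 1.0, -0.014, -0.0]
contact_force: [-0.9, 0.0, -0.9]
grip_width: 0.304
grip_force: 59.7
```

move_arm(
  motion=[0, 0, 0, 0, 0, 0.005, 15, 0, 0, 0, 0, 0, 0.01, 15, 0, 0, 0, 0, 0, 0.01, 15, 0, 0, 0, 0, 0, 0.01, 15],
)

```text
t: 11.37
tool_pos: [578.8, -268.9, -11.5]
tcp_rot: [0.0, 1.0, -0.014, -0.0]
contact_force: [0.4, -0.8, -1.4]
grip_width: 0.31
grip_force: 59.7
```

move_arm(
  motion=[0, 0, 0, 0, 0, 0.003, 15, 0, 0, 0, 0, 0, 0.006, 15, 0, 0, 0, 0, 0, 0.006, 15, 0, 0, 0, 0, 0, 0.006, 15],
)

```text
t: 11.7
tool_pos: [578.8, -268.9, -12.4]
tcp_rot: [0.0, 1.0, -0.014, 0.0]
contact_force: [0.1, 0.5, -0.9]
grip_width: 0.311
grip_force: 59.7
```

move_arm(
  motion=[0, 0, 0, 0, 0, 0.005, 15, 0, 0, 0, 0, 0, 0.01, 15, 0, 0, 0, 0, 0, 0.01, 15, 0, 0, 0, 0, 0, 0.01, 15],
)

```text
t: 12.03
tool_pos: [578.8, -268.9, -12.6]
tcp_rot: [-0.0, 1.0, -0.014, 0.0]
contact_force: [-6.5, 5.3, 21.2]
grip_width: 0.309
grip_force: 62.5
```

Contact at -12.6, as predicted. Releasing and rising.

move_arm(
  motion=[0, 0, 0, 0, 0, -0.004, 22, 0, 0, 0, 0, 0, -0.004, 28, 0, 0, 0, 0, 0, -0.004, 34, 0, 0, 0, 0, 0, -0.004, 42, 0, 0, 0, 0, 0, -0.004, 50, 0, 0, 0, 0, 0, -0.004, 55, 0, 0, 0, 0, 0, -0.004, 55, 0, 0, 0, 0, 0, -0.004, 55],
)

```text
t: 12.7
tool_pos: [578.8, -268.9, -13.3]
tcp_rot: [0.0, 1.0, -0.014, -0.0]
contact_force: [0.2, -0.5, -0.1]
grip_width: 0.644
grip_force: 0.0
```

move_arm(
  motion=[0, 0, 0, 0, 0, -0.1, 55, 0, 0, 0, 0, 0, -0.25, 55, 0, 0, 0, 0, 0, -0.5, 55, 0, 0, 0, 0, 0, -0.75, 55, 0, 0, 0, 0, 0, -1, 55, 0, 0, 0, 0, 0, -1, 55, 0, 0, 0, 0, 0, -1, 55],
)

```text
t: 13.28
tool_pos: [579.4, -269.3, 139.6]
tcp_rot: [0.001, 1.0, -0.014, 0.002]
contact_force: [-0.4, 0.4, -1.2]
grip_width: 0.645
grip_force: 0.0
```

Run:
```python
from h import *
d=shot('scene','scene6')
cv2.imwrite('pics/s6.png',cv2.resize(d['img'][130:320,100:420,::-1],None,fx=2.5,fy=2.5,interpolation=cv2.INTER_CUBIC))
```

```text
(no output)
```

View pics/s6.png

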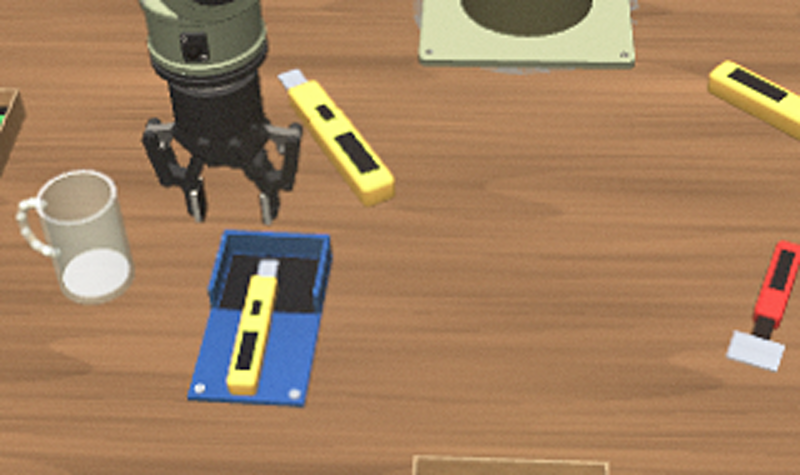

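The knife lies flat along the middle of the rest. Its blade is at (267,268) on the mat and its butt at (242,388), between the two screws. The scraper and tankard are in their places, and the gripper is clear.

```bash
python3 -c "
from rig import arm
print(arm.hand_in())"
```

```text
the job is handed in; nothing more can be done
None
```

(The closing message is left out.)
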